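Tip open the large empanada mould

TASK

I am about to fill the big empanadas: open the larger of the two green folding moulds by pressing its thumb tab down with the fingertips as far as it goes, so that the upper half tips up and stays open. Leave the smaller mould shut, and do not move the fork that lies between them.

Things in the scene. Friction and masses are not known exactly. Their poses are not given: they have to be found in the camera images.
- large_tab (a point): Larger mould's thumb tab: paddle 42 mm wide, 5 thick, 60 mm out from the hinge, opposite the half-moon, towards the robot (up to 40 deg askew). Shut, it slopes up outwards by 0.50 rad. Point: on its upper face, mid-width, 45 mm from the hinge axis, 58 mm above the counter when shut. Axes turn with the leaf; shut, x is level, from tab to leaf, y along the hinge, z up.
- large_leaf (a joint): Hinge of the larger green mould, a half-moon dish 130 x 65 mm fixed to the counter, 50 mm high. Axis level, on its straight edge, 36 mm up; upper leaf and tab turn together like a seesaw. 0 = shut (starts up to 0.1 ajar); grows as the tab goes down and the leaf tips up to a stop at 0.85 rad (edge 90 mm up). Stiff: about 4 N on the tab moves it, it stays where left.
- small_leaf (a joint): The same hinge on the smaller mould, of like shape but 0.7 times the size (91 mm wide, axis 25 mm up, tab 29 mm wide). 0 = shut, starts up to 0.1 rad ajar; leave it so. The two moulds stand left and right of each other, either way round, about 260 to 480 mm apart.
- fork: Stainless fork lying flat on the counter between the two moulds, 190 mm long, 24 mm wide, 4 mm thick. Origin: on the counter, 10 mm from mid-length towards the tines. x: towards the tines, which point roughly away from the robot. Not to be moved.
There are look-alikes about, which are no part of the job. What is shaped like the part that bears large_tab but orange is not meant. Leave any orange look-alike of the part that bears small_leaf alone.

How it is judged (in metres and radians):
On the way:
1. the fingertips are at the larger mould's tab (grasp point within 70 mm of it) with its leaf tipped up by more than 0.4 rad (distance between the grasp point and large_tab below 0.07 m and value of joint large_leaf above 0.4 rad), for 0.1 s.
At the end, for the whole second after the job is handed in: The larger mould's leaf stands tipped up at rest, hinge above 0.65 rad (37 degrees; the stop is at 0.85); the smaller mould's leaf is still shut (hinge below 0.25 rad); the fork is within 30 mm of where it stood (value of joint large_leaf above 0.65 rad and velocity of joint large_leaf between -0.1 and 0.1 rad/s and value of joint small_leaf below 0.25 rad and distance of fork from where it was at the start of the episode below 0.03 m); the robot touches nothing.
It fails at once if the smaller mould is opened (its hinge goes above 0.25 rad) (value of joint small_leaf above 0.25 rad).
It fails at once if the fork is moved by more than 30 mm (distance of fork from where it was at the start of the episode above 0.03 m).
It also fails if it takes over 26 s, if anything falls off the work surface, if the arm or the gripper's body presses on something with over 40 N, if the wrist force passes 120 N, or if a joint passes its speed limit or range.

ROBOT

A 7-joint arm with a two-finger parallel gripper is mounted at the origin on the work surface. World frame = base frame: x ahead of the robot, y to its left, z up, the work surface at z = 0. Lengths are in m, angles in degrees, forces in N, time in s.
With the tool pointing down it reaches from about 0.4 to 0.9 m from the base axis. Payload 5.5 kg.
Tool frame: the origin (TCP) lies on the centre line of the jaws, within the pads' length; the fingertips stand 19 mm ahead of it and the grasp point (between the pads) is the TCP; y points along the fingers, z is the direction in which the jaws open and shut, and the axes are right-handed (so a half turn about y gives the same grasp; the last joint's range is limited). The gripper opens to 85 mm and grips with 20 to 120 N. Pads are 22 mm wide; open, the fingers measure 114 mm over their backs; the gripper's body (76 mm by 85 mm) begins 54 mm behind the grasp point. The pads swing forward as they close: fully open they stand 13 mm farther back than shut.
Start: joints at [-48.976, 28.699, -24.465, 88.831, 12.651, 65.22, -12.049], TCP at [0.284, 0.585, 0.25] pointing down, gripper open.
Joint ranges: [-164.97, 164.97], [-17.58, 116.51], [-87.97, 89.64], [11.32, 138.91], [-80.73, 260.73], [10.89, 115.49], [-147.41, 147.41]. Speed limits (degrees/s): [147.25, 147.25, 180, 180, 180, 180, 180].

INTERFACE

Orientations are given as a 3x3 rotation matrix whose columns are the frame's x, y, z axes.
In Python, from cell import telemetry, viewer, workorder gives the robot as it stands. The module is installed in compiled form; this text tells all that it offers.
- The arm moves only by the tool play_rows, never from a script. Its argument "increments" is a list that holds one entry, the list of rows, each a list of 6 numbers: the shift along the world's x, y, z in mm, then the turn, a rotation vector about the world's x, y, z in rad. In form: [[[tx, ty, tz, rx, ry, rz], ...]]. A call has exactly 5 rows; each row is the pose to reach, as a shift and turn from the pose measured when the call began; what a row does not reach only later rows make up. A row lasts 1/12 s, in which the tool goes at most 41.7 mm and 7.16 degrees, less where a joint would pass 70% of its speed; a pose out of reach is approached as far as the arm can. A call with a gripper value outside its range is refused whole. "fingers" is the finger opening in mm, from 0 to 85.4, set as the call begins (left out, the last holds). The fingers move at their own pace and stop on an object; "force" is the grip in N (left out, the last holds). Time passes only in rows, so rows that repeat a pose let the fingers close, or fill a call up. It gives the time, the measured TCP pose, the force and the opening at its end, in the units of the state.
- telemetry.sense(): the state, without advancing time (a new reading comes with each control period).
- viewer.read_camera(name): name is "side" or "top"; returns a dict with "frame" (400x640x3 uint8, red, green, blue), "depth" (400x640 float32, m along the optical axis (not along the pixel's ray), 0 where there is no reading), "vertical_fov" (degrees; the focal length in pixels is half the picture's height over the tangent of half this angle, whatever the lens; pixels are square), "cx", "cy" (the principal point, pixels), "rvec" (rotation vector, rad) and "tvec" (3), from world to camera coordinates, as OpenCV has them. Camera axes: x right, y down, z forward; pixel columns grow to the right and rows downward; lengths in m; the calibration is good to about 2 mm. A picture is of the moment at which its call begins.
- workorder.job_done(): hands the job in, once; it reports no verdict.
The state is a dict: "clock": time; "joints": joint angles; "qd": joint speeds; "effort": joint torques, N m; "eef_pos": TCP position; "tool_rot": TCP orientation; "ft_force": force on the tool from outside, world axes, zero at the start; "ft_torque": the same for the moment, N m; "width": finger opening in m.
Only numpy, scipy, OpenCV 4.12 (cv2) and the standard library are available. Lean on these libraries where they do the work, as an engineer would, in place of code of your own. Each camera call takes 0.05 s, during which the arm holds its last target.

## Working session

There is one attempt and no reset: what is moved stays moved. The work goes in short steps, Python scripts to look and compute and a tool call to move; the robot and the scene stay as the last step left them, time stands still between calls to the robot, and variables do not carry over. Pictures are saved under pics/ and viewed, and the job is handed in when it is done.

Besides the shell and the picture viewer there is one more tool, called after ">>>" by a JSON object that holds its "name" and its "arguments", one argument or row to a line. play_rows: Moves the arm, as the interface text tells. Its arguments: {"type":"object","properties":{"increments":{"type":"array","items":{"type":"array","items":{"type":"array","items":{"type":"number"}}}},"fingers":{"type":"number"},"force":{"type":"number"}},"required":["increments"]}

```bash
mkdir -p pics; cat > h.py <<'E'
import numpy as np, cv2
from cell import telemetry, viewer, workorder
def cam(n):
    c=viewer.read_camera(n); f=200/np.tan(np.radians(c['vertical_fov'])/2)
    R=cv2.Rodrigues(np.array(c['rvec'],float))[0]; t=np.array(c['tvec'],float).ravel()
    d=c['depth']; v,u=np.mgrid[:400,:640]
    P=np.stack([(u-c['cx'])/f*d,(v-c['cy'])/f*d,d],-1)
    W=(P-t)@R
    W[d==0]=np.nan
    return c,W
def save(n,img,s=1):
    cv2.imwrite('pics/'+n,cv2.resize(img[...,::-1],None,fx=s,fy=s,interpolation=cv2.INTER_CUBIC))
E
python3 - <<'E'
from h import *
s=telemetry.sense(); print(s['clock'],s['eef_pos'],s['tool_rot'],s['width'])
for n in('top','side'):
    c,W=cam(n); save(n+'0.png',c['frame']); np.savez(n+'0.npz',f=c['frame'],W=W)
    hsv=cv2.cvtColor(c['frame'],cv2.COLOR_RGB2HSV)
    print(n,c['vertical_fov'],-cv2.Rodrigues(np.array(c['rvec'],float))[0].T@np.array(c['tvec'],float).ravel())
    for nm,lo,hi in(('g',(38,70,30),(90,255,255)),('o',(4,120,60),(20,255,255))):
        m=cv2.inRange(hsv,lo,hi); k,l,st,ce=cv2.connectedComponentsWithStats(m)
        for i in range(1,k):
            if st[i,4]>80:
                p=W[l==i]; print(nm,st[i],ce[i].round(),np.nanmedian(p,0).round(3),np.nanmin(p,0).round(3),np.nanmax(p,0).round(3))
E
```

```text
0.0 [0.28410671 0.58387587 0.24926128] [[ 8.99254059e-01 -9.08821223e-04  4.37425778e-01]
 [-4.37426719e-01 -1.74177067e-03  8.99252374e-01]
 [-5.53642522e-05 -9.99998070e-01 -1.96383703e-03]] 0.08553188649415992
top 44.78781925565565 [0.41428078 0.00687887 0.94922503]
g [633  90   7  20 105] [637. 100.] [ 0.669 -0.493  0.202] [ 0.657 -0.501  0.193] [ 0.685 -0.49   0.213]
g [582 120  14  22 222] [589. 132.] [ 0.635 -0.455  0.131] [ 0.621 -0.468  0.111] [ 0.653 -0.452  0.151]
g [ 367  149   74   75 3469] [403. 182.] [ 0.56  -0.148  0.042] [ 0.481 -0.231 -0.003] [ 0.629 -0.083  0.068]
g [ 202  151   50   52 1688] [227. 174.] [0.57  0.183 0.03 ] [ 0.516  0.14  -0.003] [0.619 0.241 0.048]
g [556 158  19  20 185] [563. 169.] [ 0.584 -0.449  0.049] [ 0.571 -0.462  0.027] [ 0.604 -0.445  0.067]
o [   8    0   58   51 2277] [36. 23.] [0.866 0.579 0.03 ] [0.809 0.519 0.016] [0.916 0.638 0.035]
o [ 548   84   92  127 6741] [598. 157.] [ 0.587 -0.471  0.107] [ 0.51  -0.568  0.016] [ 0.701 -0.433  0.238]
o [ 139  182   53   51 1690] [166. 205.] [0.508 0.298 0.029] [ 0.455  0.254 -0.002] [0.554 0
[... 1177 characters left out ...]
 -0.59   0.204] [ 0.186 -0.603  0.153] [ 0.202 -0.576  0.254]
o [ 381   40   78   62 2585] [421.  71.] [ 0.575 -0.492  0.069] [ 0.511 -0.674 -0.001] [ 0.72  -0.43   0.152]
o [514  94  59  28 540] [541. 112.] [ 0.29  -0.598  0.011] [ 0.235 -0.723 -0.002] [ 0.37  -0.576  0.023]
o [ 70 128  63  27  84] [104. 140.] [ 2.246 -0.19  -0.656] [ 2.231 -0.35  -0.669] [ 2.263  0.008 -0.647]
o [ 410  138   68   58 2587] [444. 163.] [ 0.377 -0.215  0.038] [ 0.304 -0.36  -0.002] [ 0.466 -0.164  0.065]
o [496 140  44  22 316] [519. 151.] [ 0.279 -0.382  0.016] [ 0.24  -0.393  0.008] [ 0.328 -0.374  0.021]
o [ 145  276   79   71 3574] [182. 310.] [0.503 0.308 0.028] [ 0.455  0.247 -0.001] [0.573 0.354 0.048]
```

View pics/top0.png

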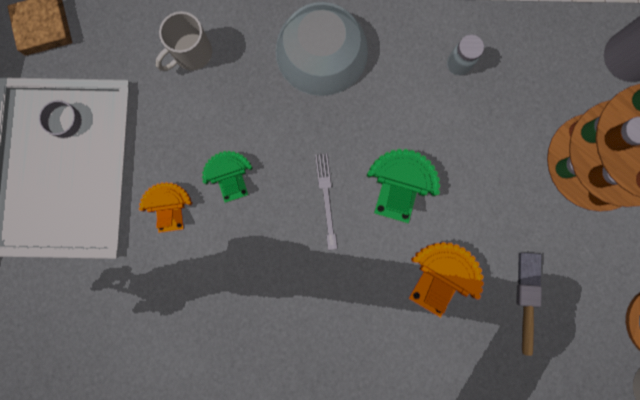

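```bash
python3 - <<'E'
from h import *
a=np.load('top0.npz');f=a['f'];W=a['W']
save('crop.png',f[130:330,340:540],3)
m=cv2.inRange(cv2.cvtColor(f,cv2.COLOR_RGB2HSV),(38,70,30),(90,255,255))
k,l,st,ce=cv2.connectedComponentsWithStats(m)
l=l==l[182,403]
p=W[l]
# coarse height map of large green mould
for v in range(148,226,4): print(v,' '.join('%3d'%(W[v,u,2]*1000) if l[v,u] else '  .' for u in range(364,444,4)))
E
```

```text
148   .   .   .   .   .   .   .   .   .   .   .   .   .   .   .   .   .   .   .   .
152   .   .   .   .   .   .  38  41  43  37  41  39  39   0   .   .   .   .   .   .
156   .   .   .   .  39  40  40  41  41  41  38  38  39  39  39  39   .   .   .   .
160   .   .   .  37  38  42  38  41  44  42  44  43  45  41  41  43  42   .   .   .
164   .   .  -1  38  38  41  46  45  47  49  47  47  48  46  39  38  38   0   .   .
168   .   .  39  40  37  45  48  46  46  47  48  45  48  48  43  46  42  39   .   .
172   .  40  41  38  46  46  46  48  49  46  44  47  48  47  49  44  39  41  38   .
176   .  30  22  36  46  48  49  45  46  50  48  48  48  49  48  45  47  44   1   .
180   .   .   .   .  41  43  46  39  44  46  46  50  45  48  49  50  42  41  39   .
184   .   .   .   .   .   2  38  42  43  37  41  47  46  48  45  47  44  39  37   .
188   .   .   .   .   .   2   5  43  41  37  38  41  41  39  43  46  44  41  38   .
192   .   .   .   .   5   4   6  46  47  42  44  41   4  37  34  39  22  29  40   .
196   .   .   .   .   2   4   6  50  47  50  49  44   3   .   .   .   .   .   .   .
200   .   .   .   .   1   4  56  57  56  51  51  53   3   .   .   .   .   .   .   .
204   .   .   .   2   2   4  57  60  56  56  57  52   4   .   .   .   .   .   .   .
208   .   .   .   5   .   4  64  63  64  61  63  56   4   .   .   .   .   .   .   .
212   .   .   .   4   6   5   7   4   6  61  63  60   .   .   .   .   .   .   .   .
216   .   .   .   .   .   2   4   1   5   3   .   5   .   .   .   .   .   .   .   .
220   .   .   .   .   .   .   .   .   .   3   6   3   .   .   .   .   .   .   .   .
224   .   .   .   .   .   .   .   .   .   .   .   .   .   .   .   .   .   .   .   .
```

View pics/crop.png

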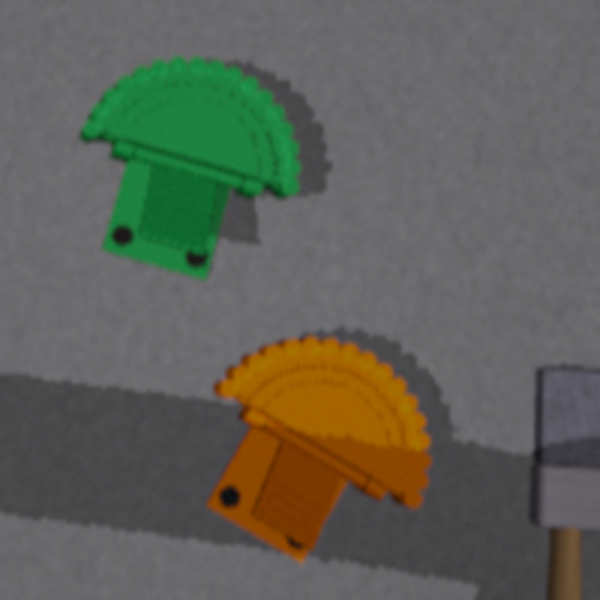

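View pics/side0.png

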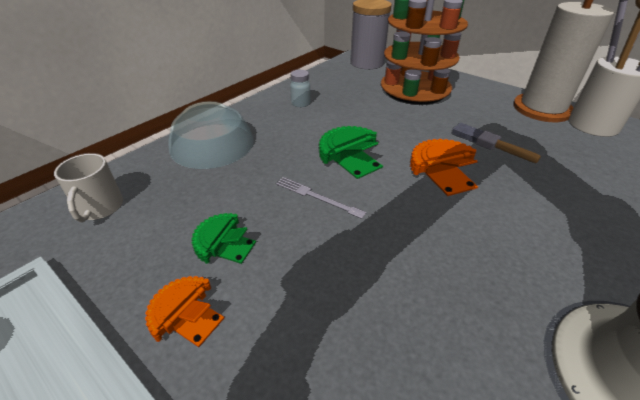

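The candidates in the top view are green large (403,182), green small (227,174), orange large (445,276) and orange small (166,205). The one meant is the green mould at (403,182): it spans about 74 px against 50 px for the other green. The crop confirms this, with its tab at about (398,200) pointing down and left. Next I measure the tab and the hinge.

```bash
python3 - <<'E'
from h import *
for n,seed in(('top',(182,403)),('side',(149,349))):
    a=np.load(n+'0.npz');f=a['f'];W=a['W']
    m=cv2.inRange(cv2.cvtColor(f,cv2.COLOR_RGB2HSV),(38,70,30),(90,255,255))
    k,l,st,ce=cv2.connectedComponentsWithStats(m); l=l==l[seed]
    p=W[l]; p=p[np.isfinite(p).all(1)]
    leaf=p[(p[:,2]>.033)]
    # tab: high points near robot: below hinge
    t=p[(p[:,2]>.051)]
    r=cv2.minAreaRect((t[:,:2]*1000).astype(np.float32)); print(n,'tab',len(t),r,t.mean(0))
    # silhouette of dish + tab: direction via centroid of tab -> centroid of leaf
    lf=p[(p[:,2]>.033)&(p[:,0]>.55)]
    for ang in np.radians(np.arange(-40,41,2)): pass
    A=np.c_[t[:,:2],np.ones(len(t))]; c=np.linalg.lstsq(A,t[:,2],rcond=None)[0]
    g=c[:2]; print('grad',np.linalg.norm(g),np.degrees(np.arctan2(*g[::-1])),'leafcent',lf.mean(0))
    if n=='top':
        # straight-edge endpoints of half-moon from crop: px (340+82/3,130+133/3),(340+296/3,130+194/3)
        for u,v in((369,174),(437,193),(382,180),(423,192),(382,201),(384,184),(412,192),(376,211),(408,221)):
            q=W[v-1:v+2,u-1:u+2].reshape(-1,3); print(u,v,q[q[:,2].argmax()].round(3))
    y=leaf
    r=cv2.minAreaRect((lf[:,:2]*1000).astype(np.float32)); print('leafrect',r)
# fork
E
```

```text
top tab 338 ((539.0079956054688, -151.25677490234375), (67.35450744628906, 89.86236572265625), 78.2823257446289) [ 0.51344746 -0.1386754   0.05806974]
grad 0.19924426253777172 162.29053109596916 leafcent [ 0.58046288 -0.15201166  0.04364287]
369 174 [ 0.57  -0.084  0.044]
437 193 [ 0.538 -0.216  0.042]
382 180 [ 0.559 -0.11   0.044]
423 192 [ 0.536 -0.188  0.043]
382 201 [ 0.521 -0.113  0.006]
384 184 [nan nan nan]
412 192 [ 0.535 -0.165  0.042]
376 211 [ 0.501 -0.102  0.006]
408 221 [ 0.483 -0.164  0.007]
leafrect ((585.3909301757812, -150.96109008789062), (136.02267456054688, 70.4901351928711), 89.69155883789062)
side tab 122 ((511.71038818359375, -135.41636657714844), (41.59294509887695, 28.374492645263672), 75.42689514160156) [ 0.50949283 -0.13138159  0.05917353]
grad 0.4172672543858966 169.57525284917116 leafcent [ 0.57862074 -0.14048058  0.04327495]
leafrect ((585.8594970703125, -150.0124053955078), (71.74085235595703, 137.27882385253906), 0.6878292560577393)
```

Tab direction is −14° by both views. The hinge centre is (0.554,−0.150), so the tab point is about (0.515,−0.140) at 58 mm up, which fits the description. I'll press with closed fingers at about (0.509,−0.139) and start by crossing at height.

>>> {"name": "play_rows", "arguments": {
  "increments": [
    [[12,-38,0,0,0,0],[24,-76,0,0,0,0.05],[36,-114,0,0,0,0.1],[48,-152,0,0,0,0.15],[60,-190,0,0,0,0.2]]
  ],
  "fingers": 0,
  "force": 60
}}

```text
clock: 0.52
eef_pos: [0.3441, 0.3919, 0.2488]
tool_rot: [[0.969, -0.001, 0.247], [-0.247, -0.003, 0.969], [-0.0, -1.0, -0.003]]
ft_force: [1.1, 0.1, 0.4]
width: 0.0258
```

>>> {"name": "play_rows", "arguments": {
  "increments": [
    [[12,-38,0,0,0,0],[24,-76,0,0,0,0],[36,-114,0,0,0,0],[48,-152,0,0,0,0],[60,-190,0,0,0,0]]
  ]
}}

```text
clock: 0.93
eef_pos: [0.4041, 0.1998, 0.2487]
tool_rot: [[0.969, -0.001, 0.247], [-0.247, -0.003, 0.969], [-0.001, -1.0, -0.003]]
ft_force: [1.2, 0.1, -0.4]
width: -0.0001
```

>>> {"name": "play_rows", "arguments": {
  "increments": [
    [[12,-38,0,0,0,0],[24,-76,0,0,0,0],[36,-114,0,0,0,0],[48,-152,0,0,0,0],[60,-190,0,0,0,0]]
  ]
}}

```text
clock: 1.35
eef_pos: [0.464, 0.0077, 0.2487]
tool_rot: [[0.969, -0.001, 0.247], [-0.247, -0.003, 0.969], [-0.0, -1.0, -0.003]]
ft_force: [0.6, 0.1, -0.3]
width: 0.0001
```

>>> {"name": "play_rows", "arguments": {
  "increments": [
    [[12,-37,0,0,0,0],[24,-74,-10,0,0,0],[34,-110,-40,0,0,0],[45,-146,-70,0,0,0],[45,-147,-100,0,0,0]]
  ]
}}

```text
clock: 1.77
eef_pos: [0.5116, -0.1458, 0.1498]
tool_rot: [[0.967, 0.005, 0.253], [-0.253, -0.007, 0.967], [0.007, -1.0, -0.005]]
ft_force: [1.3, -0.8, 0.3]
width: 0.0
```

>>> {"name": "play_rows", "arguments": {
  "increments": [
    [[0,0,-20,0,0,0],[0,0,-40,0,0,0],[0,0,-40,0,0,0],[0,0,-40,0,0,0],[0,0,-40,0,0,0]]
  ]
}}

```text
clock: 2.18
eef_pos: [0.5122, -0.1455, 0.1106]
tool_rot: [[0.968, 0.006, 0.252], [-0.252, -0.007, 0.968], [0.007, -1.0, -0.005]]
ft_force: [0.7, -0.8, -0.1]
width: 0.0001
```

```bash
python3 - <<'E'
from h import *
c,W=cam('side'); save('s1.png',c['frame'][90:220,260:480],3)
c,W=cam('top'); save('t1.png',c['frame'][120:250,340:480],4)
E
```

```text
(no output)
```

View pics/s1.png

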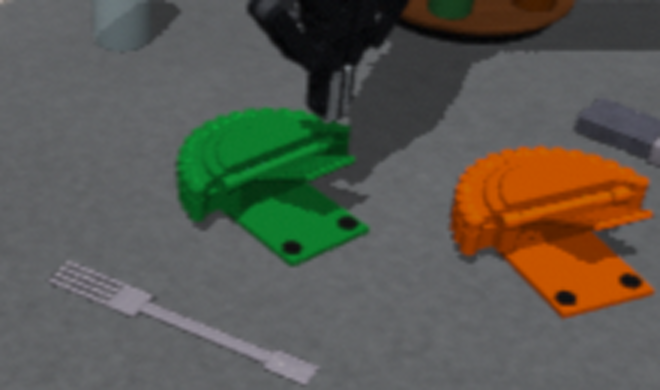

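View pics/t1.png

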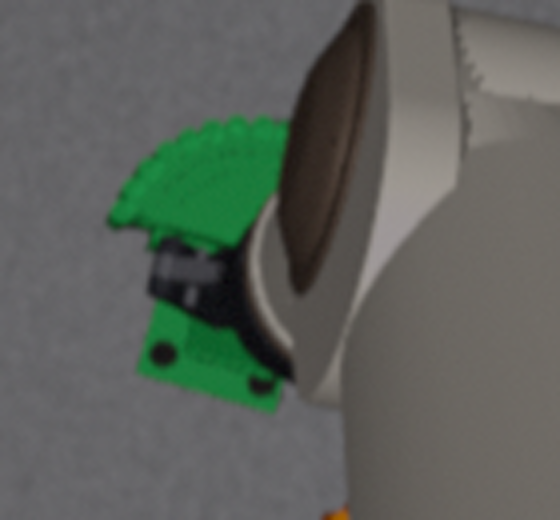

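```bash
python3 - <<'E'
from h import *
c,W=cam('side'); f=200/np.tan(np.radians(c['vertical_fov'])/2)
K=np.array([[f,0,c['cx']],[0,f,c['cy']],[0,0,1.]])
r=np.array([.972,-.236]); y=np.array([.236,.972]); H=np.array([.554,-.150])
pts=[(.512,-.1455,.092),(.512,-.1455,.062)]
for x,s in((0,65),(0,-65),(0,21),(0,-21),(-52,21),(-52,-21)):
    p=H+(x*r+s*y)/1000; pts.append((*p,.036 if x==0 else .067))
u=cv2.projectPoints(np.array(pts),np.array(c['rvec'],float),np.array(c['tvec'],float),K,None)[0].reshape(-1,2)
im=c['frame'][90:220,260:480]; im=cv2.resize(im,None,fx=3,fy=3)
for i,q in enumerate(u):
    p=tuple(int(v) for v in (q-[260,90])*3); cv2.circle(im,p,3,(255,0,0),-1); cv2.putText(im,str(i),p,0,.5,(255,255,0))
save('s2.png',im)
E
```

```text
(no output)
```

View pics/s2.png

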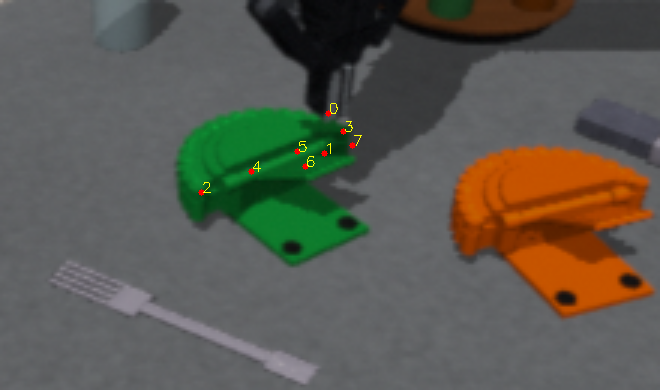

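The projected points match: fingertip (0) lies above the tab, whose corners (6, 7) agree to within a few mm. I'll shift 5 mm and press.

>>> {"name": "play_rows", "arguments": {
  "increments": [
    [[-3,4,-5,0,0,0],[-4,5,-12,0,0,0],[-4,5,-20,0,0,0],[-4,5,-28,0,0,0],[-4,5,-35,0,0,0]]
  ]
}}

```text
clock: 2.75
eef_pos: [0.5085, -0.1405, 0.0755]
tool_rot: [[0.968, 0.007, 0.252], [-0.252, -0.007, 0.968], [0.009, -1.0, -0.005]]
ft_force: [-0.9, 0.3, 4.9]
width: -0.0002
```

>>> {"name": "play_rows", "arguments": {
  "increments": [
    [[0,0,-4,0,0,0],[0,0,-8,0,0,0],[0,0,-12,0,0,0],[0,0,-16,0,0,0],[0,0,-20,0,0,0]]
  ]
}}

```text
clock: 3.17
eef_pos: [0.5079, -0.1404, 0.055]
tool_rot: [[0.968, 0.006, 0.252], [-0.252, -0.007, 0.968], [0.008, -1.0, -0.005]]
ft_force: [-3.0, 1.5, 4.1]
width: 0.0002
```

>>> {"name": "play_rows", "arguments": {
  "increments": [
    [[0,0,-3,0,0,0],[0,0,-6,0,0,0],[0,0,-8,0,0,0],[0,0,-10,0,0,0],[0,0,-10,0,0,0]]
  ]
}}

```text
clock: 3.58
eef_pos: [0.509, -0.1408, 0.0451]
tool_rot: [[0.968, 0.008, 0.252], [-0.252, -0.008, 0.968], [0.01, -1.0, -0.005]]
ft_force: [0.7, -0.8, 2.2]
width: -0.0001
```

```bash
python3 - <<'E'
from h import *
c,W=cam('side'); save('s3.png',c['frame'][90:220,260:480],3)
E
```

```text
(no output)
```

View pics/s3.png

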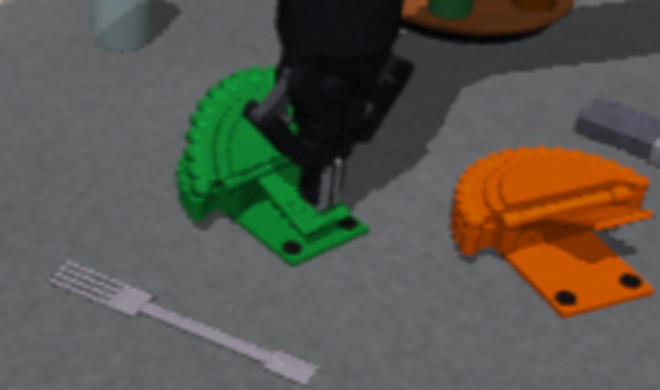

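The leaf has tipped up and the fingers are on the tab at crop (325,210). I'll press on until the stop shows up in the force.

>>> {"name": "play_rows", "arguments": {
  "increments": [
    [[0,0,-1,0,0,0],[0,0,-2,0,0,0],[0,0,-3,0,0,0],[0,0,-4,0,0,0],[0,0,-4,0,0,0]]
  ]
}}

```text
clock: 4.05
eef_pos: [0.5094, -0.1408, 0.042]
tool_rot: [[0.968, 0.009, 0.252], [-0.252, -0.008, 0.968], [0.01, -1.0, -0.005]]
ft_force: [-1.3, 0.2, 11.7]
width: 0.0004
```

>>> {"name": "play_rows", "arguments": {
  "increments": [
    [[0,0,-1,0,0,0],[0,0,-2,0,0,0],[0,0,-3,0,0,0],[0,0,-3,0,0,0],[0,0,-3,0,0,0]]
  ]
}}

```text
clock: 4.47
eef_pos: [0.5096, -0.1409, 0.0414]
tool_rot: [[0.968, 0.009, 0.252], [-0.252, -0.008, 0.968], [0.011, -1.0, -0.006]]
ft_force: [-7.9, 3.1, 28.1]
width: 0.0002
```

The force rose to 28 N with hardly any travel, so the tab is at its stop. Now I retreat straight up.

>>> {"name": "play_rows", "arguments": {
  "increments": [
    [[0,0,8,0,0,0],[-2,1,25,0,0,0],[-8,2,50,0,0,0],[-20,5,80,0,0,0],[-40,10,115,0,0,0]]
  ]
}}

```text
clock: 4.88
eef_pos: [0.469, -0.1307, 0.1561]
tool_rot: [[0.968, 0.007, 0.252], [-0.252, -0.008, 0.968], [0.009, -1.0, -0.006]]
ft_force: [0.6, -0.1, 0.4]
width: -0.0001
```

>>> {"name": "play_rows", "arguments": {
  "increments": [
    [[-15,-20,20,0,0,0],[-30,-50,40,0,0,0],[-45,-80,50,0,0,0],[-50,-100,50,0,0,0],[-50,-100,50,0,0,0]]
  ]
}}

```text
clock: 5.3
eef_pos: [0.4169, -0.2358, 0.207]
tool_rot: [[0.966, 0.008, 0.259], [-0.259, -0.01, 0.966], [0.01, -1.0, -0.008]]
ft_force: [1.1, -0.3, -0.1]
width: 0.0
```

```bash
python3 - <<'E'
from h import *
c,W=cam('side'); save('s4.png',c['frame'])
hsv=cv2.cvtColor(c['frame'],cv2.COLOR_RGB2HSV); m=cv2.inRange(hsv,(38,70,30),(90,255,255))
k,l,st,ce=cv2.connectedComponentsWithStats(m)
for i in range(1,k):
    if st[i,4]>500: print(st[i],np.nanpercentile(W[l==i],98,axis=0).round(3), )
o=np.load('side0.npz')['f']; d=np.abs(o.astype(int)-c['frame']).max(2)
print('diff fork',d[170:220,270:370].max(),'small',(d[205:270,185:260]>40).sum())
print(telemetry.sense()['qd'])
E
```

```text
[ 319  111   64   68 2859] [ 0.598 -0.085  0.086]
[ 191  213   65   51 2269] [0.61  0.235 0.043]
diff fork 53 small 0
[-2.10975144  0.84999459 -3.10783002  0.72063044 -0.86249145  0.12791641
 -1.45696928]
```

View pics/s4.png

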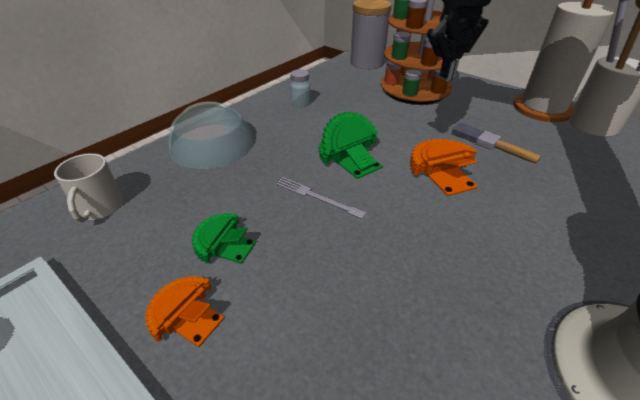

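The larger green mould at (349,145) stands open, with its edge about 86–90 mm up. The small mould and the fork are where they were, and the arm is clear. I'll hand it in.

```bash
python3 -c "
from h import *
print(workorder.job_done()); print(telemetry.sense()['clock'])"
```

```text
the job is handed in; nothing more can be done
None
the job is handed in; nothing more can be done
```

I opened the larger green mould by pressing its thumb tab down with closed fingertips until it hit the stop. The force rose to 28 N there with under 1 mm of further travel. I then lifted the arm clear and handed the job in at about 5.4 s; no verdict is reported.

- **Larger mould:** in the last side picture the leaf stayed up with its edge about 86–90 mm high. The stop is given as 90 mm.
- **Smaller mould:** the pixels around it did not change, so it is still shut.
- **Fork:** it is in the same place in the picture. I judged this by eye, because the pixel comparison of that area showed some change, which I put down to the arm's shadow moving off.
- **Tab slope:** the rough tab-slope fits from depth (0.20 and 0.42) did not agree with the slope given. I aimed with the hinge edge and the tab outline instead, which agreed in both views.

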